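# Hang the graduated scale plate on its catch hook

## Robot

A 7-joint arm with a two-finger parallel gripper is mounted at the origin on a cart in front of the work surface, level with it; the furniture and walls round the work are solid. World frame = base frame: x ahead of the robot, y to its left, z up, the work surface at z = 0. Lengths are in m, angles in rad, forces in N, time in s.
With the tool pointing down it reaches from about 0.425 to 0.975 m from the base axis. Payload 16.7 kg.
Tool frame: the origin (TCP) lies midway between the tips of the shut fingers; the grasp point (between the pads) lies 19 mm behind it; z points along the fingers, y is the line along which they close (so a half turn about z gives the same grasp; the last joint's range is limited). The gripper opens to 85 mm and grips with 20 to 120 N. Pads are 22 mm wide; open, the fingers measure 114 mm over their backs; the gripper's body (76 mm by 85 mm) begins 54 mm behind the grasp point. The pads swing forward as they close: fully open they stand 13 mm farther back than shut.
Start: joints at [-1.417, 0.426, 0.074, 1.606, -0.034, 1.111, -0.067], TCP at [0.202, 0.644, 0.231] pointing down, gripper open.
Joint ranges: [-2.85, 2.85], [-0.5, 2.14], [-1.23, 1.37], [0.21, 2.46], [-1.02, 4.16], [0.16, 2.05], [-2.73, 2.73]. Speed limits (rad/s): [1.89, 1.89, 2.39, 2.39, 3.01, 3.01, 3.01].

## Interface

Orientations are given as a unit quaternion [w, x, y, z].
In Python, from bench import ctrl gives the robot as it stands. The module is installed in compiled form; this text tells all that it offers.
- The arm moves only by the tool apply_moves, never from a script. Its argument "commands" is a list that holds one entry, the list of rows, each a list of 7 numbers: the shift along the world's x, y, z in units of 0.3 m (1.0 is 0.3 m), then the turn, a rotation vector about the world's x, y, z in units of 0.5 rad (1.0 is 0.5 rad), then the opening, from -1 (shut) to 1 (fully open). A call has exactly 5 rows; each row is the pose to reach, as a shift and turn from the pose commanded when the call began; what a row does not reach only later rows make up. A row lasts 1/12 s, in which the tool goes at most 41.7 mm and 7.16 degrees, less where a joint would pass 70% of its speed; a pose out of reach is approached as far as the arm can. A call with a number of a shift or a turn outside -1 to 1 is refused whole. A call with a gripper value outside its range is refused whole. The fingers move at their own pace and stop on an object; "force" is the grip in N (left out, the last holds). Time passes only in rows, so rows that repeat a pose let the fingers close, or fill a call up. It gives the time, the measured TCP pose, the force, the opening and the grip force at its end, in the units of the state.
- ctrl.get_obs(): the state, without advancing time (a new reading comes with each control period).
- ctrl.read_camera(name): name is "scene" or "top" or "wrist"; returns a dict with "color" (384x512x3 uint8, red, green, blue), "vertical_fov" (degrees; the focal length in pixels is half the picture's height over the tangent of half this angle, whatever the lens; pixels are square), "cx", "cy" (the principal point, pixels), "k1" (the pictures are not rectified: a ray, as slopes to the right and down, at radius r is drawn at 1 + k1 r^2 times it, then the intrinsics apply), "rvec" (rotation vector, rad) and "tvec" (3), from world to camera coordinates, as OpenCV has them; the wrist camera has in their place "T_tool_cam" (4x4, takes a point from camera to tool coordinates, whose origin is the TCP and whose axes are the flange's). Camera axes: x right, y down, z forward; pixel columns grow to the right and rows downward; lengths in m; the calibration is good to about 2 mm. A picture is of the moment at which its call begins: read the wrist's pose just before it. There is no depth.
- ctrl.job_done(): hands the job in; it is judged then, once.
Trained networks look in the newest picture that a camera, given by its name, has taken for a name from the list of things; names that differ only in an ending like _2 or _b are one class to them, and where a whole thing is asked for, a point or a joint stands for the part that bears it (a point fixed in the world has none). Each returns a list of dicts, best first, with "conf" (0 to 1); they miss things now and then, are a little off and sometimes report something else, mostly with a low value. They report only what shows in the picture. A call takes as long as a camera call. They do not tell look-alikes from the thing itself.
- ctrl.trace(label, camera): "region" (384x512 bool, what is visible of it).
- ctrl.pinpoint(label, camera): "point" ([x, y, z] in m, in world coordinates, good to about 4 mm: a listed point, or the origin of a listed thing).
The state is a dict: "time": time; "q": joint angles; "joint_vel": joint speeds; "effort": joint torques, N m; "tool_pos": TCP position; "eef_rot": TCP orientation; "ft_force": force on the tool from outside, world axes, zero at the start; "torque": the same for the moment, N m; "gripper_width": finger opening in m; "gripper_force": force on a finger pad.
Only numpy, scipy, OpenCV 4.12 (cv2) and the standard library are available. Lean on these libraries where they do the work, as an engineer would, in place of code of your own. Each camera call takes 0.05 s, during which the arm holds its last target. There are 200 camera calls.

## Task

Take the graduated scale plate out of its bench rest and hang it on the hook of the storage stand with the graduated face outward, away from the stand. The hook has a spring catch: press the plate down past it until it sits fully home on the hook, but gently, never loading the hook with more than 20 N, and let go. Leave the other things on the bench where they are.

Things in the scene. Friction and masses are not known exactly. Their poses are not given: they have to be found in the camera images.
- plate_grip (a point): centre of the square steel handle (20x20 mm, 45 mm tall; grip it across either pair of sides) on top of the loose aluminium scale plate, 0.22 kg. z up, y across the plate, -x out of the graduated face (black ticks; other face plain). Plate 62 mm wide (y), 10 mm thick (x), lower edge 138 mm and shoulders (where the handle starts) 23 mm below this point. Stands in the rest.
- plate_slot (a point): top end of the plate's hanging slot, mid-width and mid-thickness, 43 mm below plate_grip; same axes. The slot goes through the thickness and runs 58 mm down from here, 22 mm wide; its top 13 mm narrows along slanting flanks to 12 mm wide. A long wedge-shaped ear on each side edge grows upward from 33 mm off the middle (75 mm below this point) to 38 mm (37 mm below), then ends in a step.
- plate_face (a point): point on the graduated face of the plate, mid-width, 88 mm below plate_grip and 5 mm from the plate's mid-plane; same axes
- stand: fixed storage stand; origin on the bench under the root of its hook; z up, its front looks along its -x. The front face of its grey carriage plate (120 mm wide, top 10 mm above the hook's bar) is the plane x = 0. Nothing of it is above 182 mm. The carriage with hook and catch is clamped by hand up to 11 mm above or below mid-height; how high is not reported: feel or see it.
- hook_mid (a point): axis of the hook's bar at the carriage face, for a carriage at mid-height (160 mm above the bench; true axis 149 to 171 mm); axes as the stand. The steel bar, 8 mm thick, runs from here along -x; its upturned end (axis at x = -20 mm, front at x = -24 mm) rises to 12 mm above the bar's axis. Clear gap between carriage face and upturned end 16 mm.
- catch_mid (a point): midpoint between the catch's two sprung rollers, 30 mm below the bar's axis, for a carriage at mid-height. Rollers 6 mm thick, 70 mm free between. They meet the plate's ears 26 mm above home, resist with 4 N growing to 7 to 10 N and snap shut over the ears only in the last 3 mm; then a firm stop: slot top on the bar, plate_grip 47 mm above the bar's axis. Its weight alone does not pass.
- rest: fixed bench rest (96 x 70 mm foot, 10 mm thick, with a 14 mm wide, 35 mm deep upright slot along its y, top 45 mm above the bench) in which the plate stands upright; origin on the bench under its centre; any yaw
- hook_tool_centre (a point): bystander: small pick with a red handle, 140 mm long, lying on the bench; its centre
- pin_centre (a point): bystander: steel wrist pin, 23 mm diameter, 70 mm tall, standing; its centre
- tin_centre (a point): bystander: round tin, 98 mm diameter, 74 mm tall; its centre
- catch_left (a joint): how far (m) the stand's sprung roller on its +y side is pushed outward: 0 closed, about 0.003 at the tips of the ears, 0 again with the plate home
- catch_right (a joint): how far (m) the stand's sprung roller on its -y side is pushed outward: 0 closed, about 0.003 at the tips of the ears, 0 again with the plate home
Mind the look-alikes: they are no part of the job. Of the things that look like the rest, the middle-sized one is meant.

How it is judged:
By the outcome, as a careful person would: the job done as asked, in the order asked, and still so for the second after the job is handed in, with the robot touching nothing.
It also fails if it takes over 53 s, if anything falls off the work surface, if the arm or the gripper's body presses on something with over 40 N, if the wrist force passes 120 N, or if a joint passes its speed limit or range.

## Working session

There is one attempt and no reset: what is moved stays moved. The work goes in short steps, Python scripts to look and compute and a tool call to move; the robot and the scene stay as the last step left them, time stands still between calls to the robot, and variables do not carry over. Pictures are saved under pics/ and viewed, at most 10 in all, crops included, and the job is handed in when it is done.

Besides the shell and the picture viewer there is one more tool, called after "Emit:" as name([rows], argument=value, ...), one row to a line, values as JSON. apply_moves: Moves the arm, as the interface text tells. Its arguments: {"type":"object","properties":{"commands":{"type":"array","items":{"type":"array","items":{"type":"array","items":{"type":"number","minimum":-1,"maximum":1}}}},"force":{"type":"number"}},"required":["commands"]}

```bash
mkdir -p pics
cat > h.py <<'E'
import numpy as np, cv2
from bench import ctrl
def save(n,f):
    c=ctrl.read_camera(n); cv2.imwrite('pics/'+f,cv2.resize(c['color'][:,:,::-1],(800,600))); return c
def proj(c,P):
    R=cv2.Rodrigues(np.array(c['rvec'],float))[0]; p=R@np.array(P,float)+np.array(c['tvec'],float)
    s=p[:2]/p[2]; f=192/np.tan(np.radians(c['vertical_fov'])/2); s=s*(1+c['k1']*(s@s)); return np.array([c['cx'],c['cy']])+f*s
def back(c,uv,z):
    f=192/np.tan(np.radians(c['vertical_fov'])/2)
    d=(np.array(uv,float)-[c['cx'],c['cy']])/f; s=d.copy()
    for _ in range(20): s=d/(1+c['k1']*(s@s))
    R=cv2.Rodrigues(np.array(c['rvec'],float))[0]; t=np.array(c['tvec'],float)
    o=-R.T@t; r=R.T@np.array([s[0],s[1],1]); return o+r*(z-o[2])/r[2]
E
python3 - <<'E'
from h import *
o=ctrl.get_obs(); print({k:np.round(v,3).tolist() for k,v in o.items()})
for n in ('scene','top'):
    c=save(n,n+'1.png'); print(n,c['vertical_fov'],c['cx'],c['cy'],c['k1'],c['rvec'],c['tvec'])
    for l in ['plate_grip','plate_slot','plate_face','stand','hook_mid','catch_mid','rest','pin_centre','tin_centre','hook_tool_centre']:
        print(l,[(round(d['conf'],2),np.round(d['point'],3).tolist()) for d in ctrl.pinpoint(l,n)])
E
```

```text
{'time': 0.0, 'q': [-1.417, 0.427, 0.074, 1.607, -0.034, 1.111, -0.067], 'joint_vel': [0.002, -0.0, -0.001, -0.003, 0.001, -0.0, 0.001], 'effort': [0.001, -94.982, 3.761, -46.352, 0.019, 0.01, 0.0], 'tool_pos': [0.202, 0.644, 0.231], 'eef_rot': [-0.0, 0.151, 0.988, -0.001], 'ft_force': [0.607, -0.946, -0.727], 'torque': [-0.036, -0.019, 0.007], 'gripper_force': 0.0, 'gripper_width': 0.085}
scene 51.18036727163762 262.3539046682908 190.47726380770524 -0.027269248515381022 [ 0.97369753 -2.24339386  1.2193908 ] [0.42147772 0.31731568 0.55254772]
plate_grip [(0.92, [0.616, 0.133, 0.148])]
plate_slot [(0.9, [0.609, 0.134, 0.108])]
plate_face [(0.78, [0.612, 0.132, 0.059])]
stand [(0.67, [0.63, -0.133, 0.0])]
hook_mid [(0.87, [0.63, -0.134, 0.159])]
catch_mid [(0.71, [0.617, -0.131, 0.127])]
rest [(0.9, [0.61, 0.132, -0.002]), (0.75, [0.614, 0.132, 0.15]), (0.56, [0.482, 0.141, -0.001])]
pin_centre [(0.7, [0.78, -0.016, 0.036])]
tin_centre [(0.87, [0.801, 0.163, 0.04]), (0.69, [0.778, -0.014, 0.037])]
hook_tool_centre [(0.67, [0.423, 0.024, 0.008])]
top 50.25484819792389 257.1636946119583 192.5771867506893 -0.13846380232585734 [ 2.13349962 -2.14320968  0.23186533] [-0.01263715  0.6335029   0.86211892]
plate_grip [(0.6, [0.61, 0.131, 0.145])]
plate_slot [(0.79, [0.616, 0.133, 0.106])]
plate_face [(0.57, [0.606, 0.134, 0.057])]
stand [(0.57, [0.629, -0.131, -0.0]), (0.5, [0.609, 0.134, 0.059])]
hook_mid [(0.75, [0.626, -0.134, 0.158]), (0.31, [0.609, 0.127, 0.149])]
catch_mid [(0.96, [0.618, -0.133, 0.127])]
rest [(0.94, [0.614, 0.131, -0.003]), (0.78, [0.422, -0.145, -0.003]), (0.57, [0.489, 0.141, 0.001]), (0.15, [0.626, -0.134, 0.16])]
pin_centre [(0.46, [0.786, -0.011, 0.039])]
tin_centre [(0.98, [0.802, 0.16, 0.034]), (0.54, [0.786, -0.012, 0.038])]
hook_tool_centre [(0.81, [0.42, 0.02, 0.008])]
```

View pics/scene1.png

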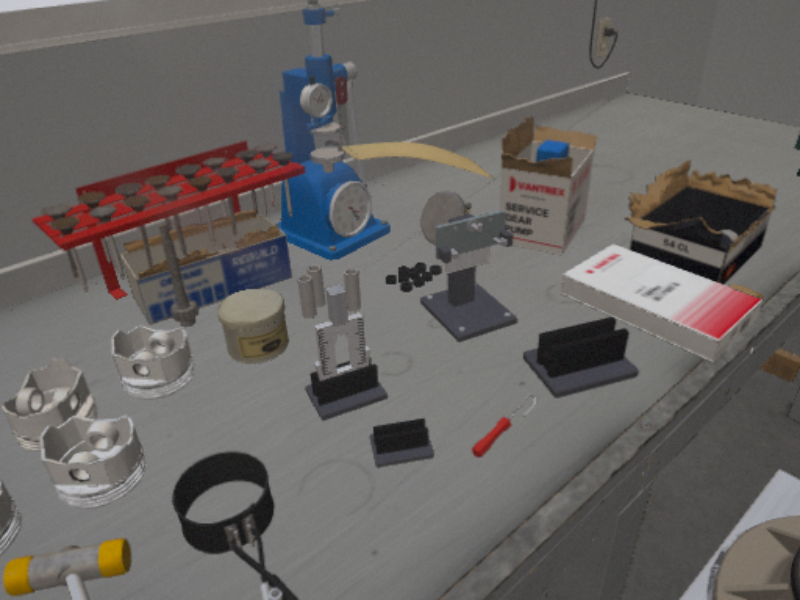

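View pics/top1.png

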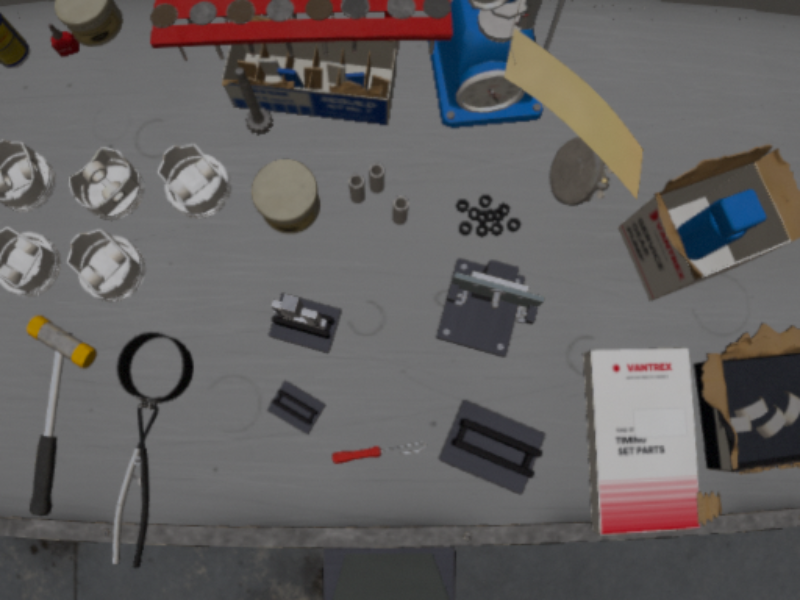

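The scene picture shows the plate in the middle-sized rest at about (340,340), with the ticks facing the robot. The stand is at (470,270), with its hook also facing the robot. In the top picture the plate is at (305,315) and the carriage at (497,282). Both are yawed about −17°, close to the present tool yaw. I'll move toward the plate now.

Emit:
apply_moves([
  [[0.08,-0.1,0.03,0,0,0,1],[0.16,-0.2,0.06,0,0,0,1],[0.24,-0.3,0.09,0,0,0,1],[0.32,-0.4,0.12,0,0,0,1],[0.4,-0.5,0.15,0,0,0,1]],
])

```text
time: 1.52
tool_pos: [0.3228, 0.4924, 0.2768]
eef_rot: [-0.0, 0.151, 0.988, 0.0]
ft_force: [1.9, 0.9, 0.4]
gripper_width: 0.0852
gripper_force: 0.0
```

Emit:
apply_moves([
  [[0.08,-0.1,0.01,0,0,0,1],[0.16,-0.2,0.03,0,0,0,1],[0.24,-0.3,0.05,0,0,0,1],[0.32,-0.4,0.07,0,0,0,1],[0.4,-0.5,0.1,0,0,0,1]],
])

```text
time: 1.93
tool_pos: [0.4426, 0.3422, 0.3065]
eef_rot: [-0.0, 0.151, 0.988, -0.0]
ft_force: [0.7, 0.7, 0.3]
gripper_width: 0.0853
gripper_force: 0.0
```

Emit:
apply_moves([
  [[0.08,-0.1,0,0,0,0,1],[0.16,-0.2,0,0,0,0,1],[0.24,-0.3,0,0,0,0,1],[0.32,-0.4,0,0,0,0,1],[0.32,-0.5,0,0,0,0,1]],
])

```text
time: 2.35
tool_pos: [0.541, 0.1918, 0.3062]
eef_rot: [0.001, 0.152, 0.988, -0.0]
ft_force: [-1.5, 0.1, -1.4]
gripper_width: 0.0856
gripper_force: 0.0
```

```bash
cat >> h.py <<'E'
from scipy.spatial.transform import Rotation as Ro
def wcam():
    o=ctrl.get_obs(); c=ctrl.read_camera('wrist'); q=o['eef_rot']; T=np.eye(4)
    T[:3,:3]=Ro.from_quat([q[1],q[2],q[3],q[0]]).as_matrix(); T[:3,3]=o['tool_pos']
    M=np.linalg.inv(T@np.array(c['T_tool_cam'])); c['rvec']=cv2.Rodrigues(M[:3,:3])[0].ravel(); c['tvec']=M[:3,3]; return c
def pp(n,ls):
    for l in ls: print(n,l,[(round(d['conf'],2),np.round(d['point'],3).tolist()) for d in ctrl.pinpoint(l,n)])
E
python3 - <<'E'
from h import *
c=wcam(); cv2.imwrite('pics/w1.png',cv2.resize(c['color'][:,:,::-1],(800,600)))
pp('wrist',['plate_grip','plate_slot','rest','hook_mid','stand','catch_mid'])
t=ctrl.read_camera('top')['color']; s=ctrl.read_camera('scene')['color']
f=lambda im,x,y:cv2.resize(im[y:y+100,x:x+133,::-1],(800,600),interpolation=cv2.INTER_CUBIC)
a=cv2.resize(t[145:245,255:388,::-1],(400,300),interpolation=2);b=cv2.resize(s[125:225,255:388,::-1],(400,300),interpolation=2)
a2=cv2.resize(t[145:245,145:278,::-1],(400,300),interpolation=2);b2=cv2.resize(s[175:275,155:288,::-1],(400,300),interpolation=2)
cv2.imwrite('pics/crop1.png',np.vstack([np.hstack([a,b]),np.hstack([a2,b2])]))
E
```

```text
wrist plate_grip [(0.64, [0.609, 0.128, 0.149])]
wrist plate_slot [(0.65, [0.611, 0.132, 0.105]), (0.24, [0.611, 0.128, 0.148])]
wrist rest [(0.88, [0.618, 0.137, -0.002]), (0.7, [0.484, 0.144, -0.0])]
wrist hook_mid []
wrist stand [(0.74, [0.629, -0.136, 0.003])]
wrist catch_mid [(0.69, [0.613, -0.13, 0.133])]
```

View pics/w1.png

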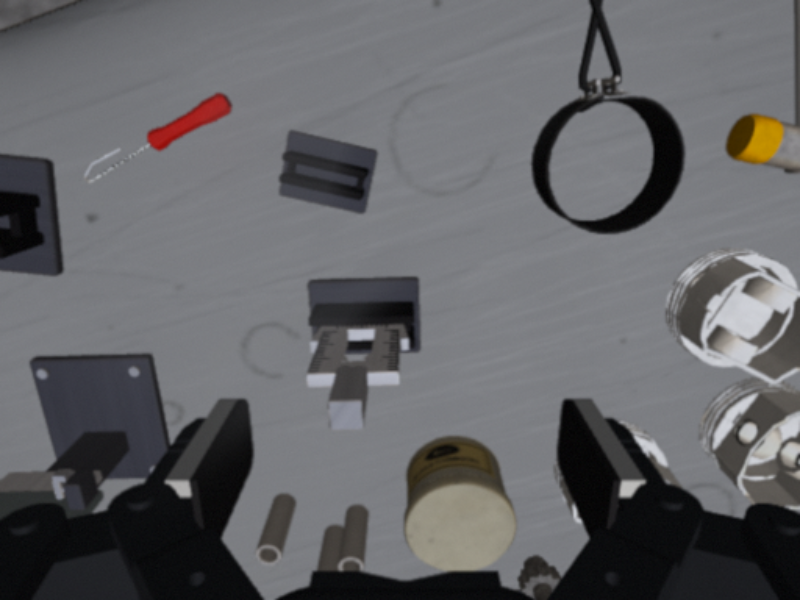

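View pics/crop1.png

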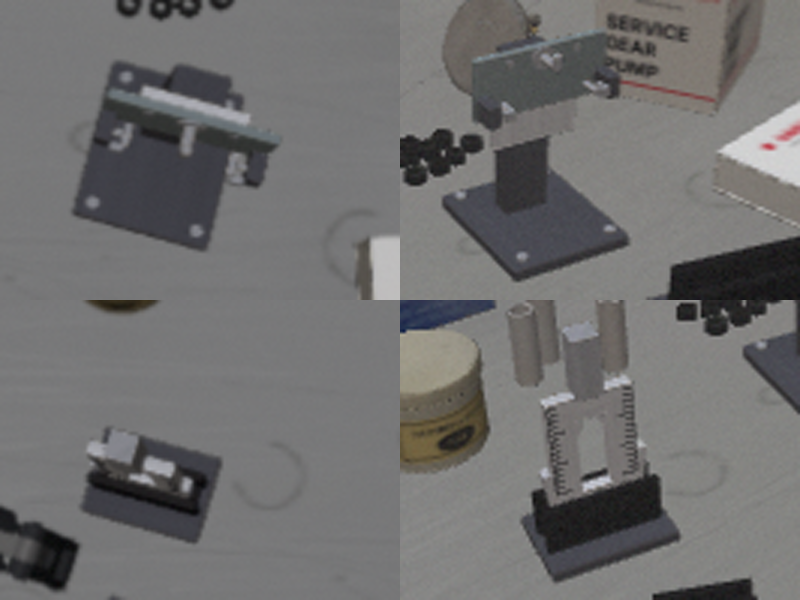

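The wrist picture shows the rest foot's near edge at (310,281)–(418,278), so the tool yaw is almost right. The plate handle top is at about (347,413). The crops show the carriage top edge and the hook, so I'll fit the stand pose and carriage height from them.

Run:
```python
from h import *
from scipy.optimize import least_squares
w=wcam(); t=ctrl.read_camera('top'); s=ctrl.read_camera('scene')
W=lambda u,v:(u*.64-.18,v*.64-.18)
def yaw(a,b): d=b-a; return np.degrees(np.arctan2(d[1],d[0]))
a,b,c=[back(w,W(*p),.01) for p in [(310,281),(418,278),(420,350)]]
print('rest edge',a,b,c,yaw(a,b)-90,yaw(b,c))
a,b=[back(w,W(*p),.008) for p in [(33,357),(152,353)]]; print('stand base wrist',a,b,yaw(a,b)-90)
T=lambda u,v:(u/3+255-.33,v/3+145-.33)
S=lambda u,v:((u-400)/3+255-.33,v/3+125-.33)
a,b,c=[back(t,T(*p),.008) for p in [(75,213),(208,250),(113,60)]]; print('stand base top',a,b,c,yaw(b,a)-90,yaw(a,c))
def P(x,y,z,p): c_,s_=np.cos(p[2]),np.sin(p[2]); return [p[0]+c_*x-s_*y,p[1]+s_*x+c_*y,p[3]+z]
pts=[(t,T(107,93),0,.06,.01),(t,T(280,141),0,-.06,.01),(s,S(472,60),0,.06,.01),(s,S(605,33),0,-.06,.01),(t,T(188,152),-.024,0,.012)]
f=lambda p:np.concatenate([proj(c,P(x,y,z,p))-uv for c,uv,x,y,z in pts])
r=least_squares(f,[.63,-.133,-.3,.16]); print(r.x,np.degrees(r.x[2]),r.fun.round(1))
for n,c in(('t',t),('s',s)):
  for nm,x,y,z in[('tip',-.024,0,.012),('botL',0,.06,-.03),('tipL',-.024,0,.012)]: print(n,nm,proj(c,P(x,y,z,r.x)))
pw=[back(w,W(*p),.1715) for p in [(330,400),(365,400),(363,428),(330,430)]]; print('handle top',np.round(pw,4).tolist())
```

```text
rest edge [0.5625311  0.10259337 0.01      ] [0.58741425 0.19118199 0.01      ] [0.65180986 0.17346827 0.01      ] -15.689217419768696 -15.380324646965526
stand base wrist [ 0.55541614 -0.16243893  0.008     ] [ 0.58392265 -0.05729563  0.008     ] -15.16940034812987
stand base top [ 0.58749395 -0.06983361  0.008     ] [ 0.55759498 -0.1744617   0.008     ] [ 0.71149723 -0.10275198  0.008     ] -15.948042941634199 -14.867049266136588
[ 0.63124869 -0.13648852 -0.27981726  0.15828521] -16.032348082968088 [ 0.1 -0.3 -0.1 -0.1  0.9  0.8  0.6 -0.8 -0.8 -0.7]
t tip [316.51477599 194.67347308]
t botL [288.29946612 179.70819646]
t tipL [316.51477599 194.67347308]
s tip [307.60729286 143.20661165]
s botL [279.55276267 160.9812877 ]
s tipL [307.60729286 143.20661165]
handle top [[0.5959, 0.1314, 0.1715], [0.6019, 0.1508, 0.1715], [0.6193, 0.1437, 0.1715], [0.6147, 0.1246, 0.1715]]
```

Emit:
apply_moves([
  [[0.1,-0.08,-0.05,0,0,0.03,1],[0.2,-0.16,-0.12,0,0,0.063,1],[0.232,-0.193,-0.2,0,0,0.063,1],[0.232,-0.193,-0.25,0,0,0.063,1],[0.232,-0.193,-0.25,0,0,0.063,1]],
])

```text
time: 3.37
tool_pos: [0.6065, 0.135, 0.2278]
eef_rot: [-0.002, 0.136, 0.991, -0.002]
ft_force: [-0.3, 0.7, 0.4]
gripper_width: 0.0858
gripper_force: 0.0
```

Run:
```python
from h import *
o=ctrl.get_obs(); print(o['tool_pos'],o['eef_rot'])
c=wcam(); cv2.imwrite('pics/w2.png',cv2.resize(c['color'][:,:,::-1],(800,600)))
for l in ['plate_grip','plate_slot']: print(l,[(round(d['conf'],2),np.round(d['point'],3).tolist(),(proj(c,d['point'])/.64).round()) for d in ctrl.pinpoint(l,'wrist')])
for z in(.16,.17): print((proj(c,[.6105,.133,z])/.64).round(1))
```

```text
[0.60648484 0.13496682 0.22777778] [-0.00213881  0.1364905   0.99063792 -0.00150752]
plate_grip [(0.9, [0.611, 0.13, 0.147], array([396., 323.]))]
plate_slot [(0.79, [0.611, 0.135, 0.103], array([409., 289.]))]
[403.4 331.6]
[403.3 340.9]
```

View pics/w2.png

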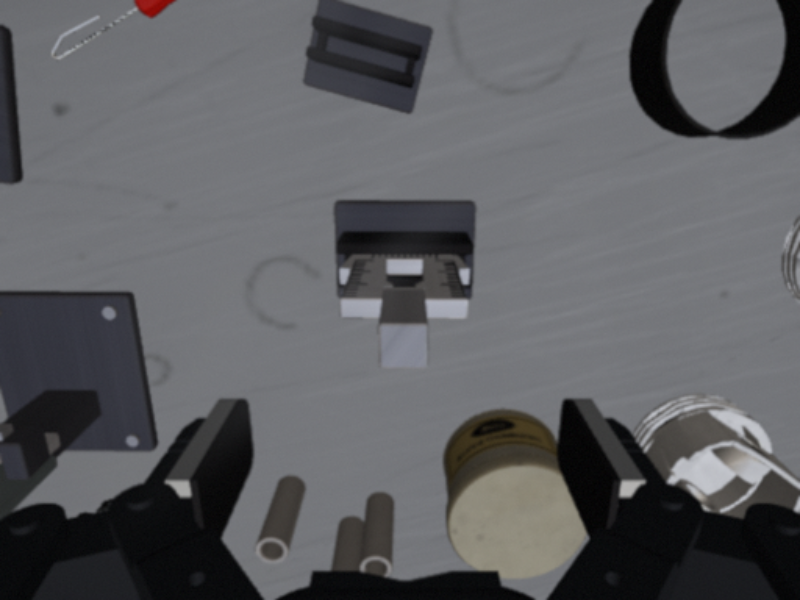

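The handle top is centred at (403,343), within 3 px of the prediction, and it is square to the tool. I'll descend.

Emit:
apply_moves([
  [[0,0,-0.06,0,0,0,1],[0,0,-0.12,0,0,0,1],[0,0,-0.18,0,0,0,1],[0,0,-0.24,0,0,0,1],[0,0,-0.24,0,0,0,1]],
])

```text
time: 3.93
tool_pos: [0.6063, 0.137, 0.1579]
eef_rot: [-0.001, 0.135, 0.991, -0.0]
ft_force: [-1.4, 0.4, -0.1]
gripper_width: 0.0858
gripper_force: 0.0
```

Emit:
apply_moves([
  [[0.01,-0.01,-0.03,0,0,0,1],[0.01,-0.01,-0.06,0,0,0,1],[0.01,-0.01,-0.083,0,0,0,1],[0.01,-0.01,-0.083,0,0,0,1],[0.01,-0.01,-0.083,0,0,0,1]],
])

```text
time: 4.35
tool_pos: [0.6105, 0.1332, 0.1344]
eef_rot: [-0.0, 0.136, 0.991, -0.0]
ft_force: [0.2, 0.3, 0.4]
gripper_width: 0.0855
gripper_force: 0.0
```

Emit:
apply_moves([
  [[0,0,0,0,0,0,-1],[0,0,0,0,0,0,-1],[0,0,0,0,0,0,-1],[0,0,0,0,0,0,-1],[0,0,0,0,0,0,-1]],
], force=80)

```text
time: 4.77
tool_pos: [0.6106, 0.1332, 0.1346]
eef_rot: [0.0, 0.136, 0.991, 0.0]
ft_force: [-0.1, -1.0, 0.5]
gripper_width: 0.0256
gripper_force: 0.0
```

Emit:
apply_moves([
  [[0,0,0,0,0,0,-1],[0,0,0,0,0,0,-1],[0,0,0,0,0,0,-1],[0,0,0,0,0,0,-1],[0,0,0,0,0,0,-1]],
])

```text
time: 5.18
tool_pos: [0.6107, 0.1331, 0.1347]
eef_rot: [0.0, 0.136, 0.991, 0.0]
ft_force: [-0.7, -1.5, 6.1]
gripper_width: 0.0186
gripper_force: 78.6
```

Emit:
apply_moves([
  [[0,0,0.05,0,0,0,-1],[0,0,0.12,0,0,0,-1],[0,0,0.2,0,0,0,-1],[0,0,0.28,0,0,0,-1],[0,0,0.36,0,0,0,-1]],
])

```text
time: 5.6
tool_pos: [0.6101, 0.133, 0.243]
eef_rot: [-0.0, 0.136, 0.991, -0.0]
ft_force: [-0.2, 0.1, -3.0]
gripper_width: 0.019
gripper_force: 78.3
```

Emit:
apply_moves([
  [[-0.03,-0.08,0,0,0,0,-1],[-0.06,-0.18,0,0,0,0,-1],[-0.09,-0.28,0,0,0,0,-1],[-0.1,-0.38,0,0,0,0,-1],[-0.1,-0.43,0,0,0,0,-1]],
])

```text
time: 6.02
tool_pos: [0.5792, 0.0002, 0.2424]
eef_rot: [-0.0, 0.137, 0.991, -0.0]
ft_force: [0.2, 0.3, -2.3]
gripper_width: 0.0193
gripper_force: 78.8
```

Emit:
apply_moves([
  [[0,-0.1,0,0,0,0,-1],[0,-0.2,0,0,0,0,-1],[0,-0.3,0,0,0,0,-1],[0,-0.38,0,0,0,0,-1],[0,-0.42,0,0,0,0,-1]],
])

```text
time: 6.43
tool_pos: [0.5798, -0.1254, 0.2422]
eef_rot: [-0.0, 0.137, 0.991, -0.001]
ft_force: [-0.7, -0.8, -2.5]
gripper_width: 0.0187
gripper_force: 78.8
```

Emit:
apply_moves([
  [[0,0,0,0,0,0,-1],[0,0,0,0,0,0,-1],[0,0,0,0,0,0,-1],[0,0,0,0,0,0,-1],[0,0,0,0,0,0,-1]],
])

```text
time: 6.85
tool_pos: [0.5807, -0.1206, 0.2423]
eef_rot: [-0.0, 0.135, 0.991, 0.0]
ft_force: [0.3, -0.9, -1.8]
gripper_width: 0.0193
gripper_force: 78.8
```

Run:
```python
from h import *
o=ctrl.get_obs(); print(o['tool_pos'],o['eef_rot'],o['ft_force'],o['torque'])
c=wcam(); t=ctrl.read_camera('top'); s=ctrl.read_camera('scene')
for n in('wrist','top','scene'): pp(n,['plate_grip','plate_slot','plate_face','hook_mid','catch_mid'])
g=lambda im,x,y:cv2.resize(im[y:y+100,x:x+133,::-1],(400,300),interpolation=2)
print(proj(s,[.585,-.12,.2]),proj(t,[.585,-.12,.2]))
cv2.imwrite('pics/crop2.png',np.vstack([np.hstack([g(t['color'],255,145),g(s['color'],255,105)]),np.hstack([cv2.resize(c['color'][:,:,::-1],(400,300)),g(c['color'],190,160)])]))
```

```text
[ 0.58067076 -0.12062427  0.24231259] [-1.21998842e-04  1.34938329e-01  9.90853985e-01  1.16466295e-04] [ 0.25338885 -0.91152174 -1.78551094] [ 0.01153525 -0.00448796 -0.00690712]
wrist plate_grip []
wrist plate_slot [(0.89, [0.584, -0.123, 0.213])]
wrist plate_face [(0.56, [0.578, -0.119, 0.17])]
wrist hook_mid [(0.74, [0.612, 0.133, -0.0])]
wrist catch_mid [(0.67, [0.615, -0.131, 0.13])]
top plate_grip [(0.63, [0.585, -0.124, 0.251])]
top plate_slot [(0.49, [0.586, -0.12, 0.217])]
top plate_face [(0.74, [0.581, -0.118, 0.169])]
top hook_mid [(0.92, [0.628, -0.132, 0.16])]
top catch_mid []
scene plate_grip [(0.87, [0.587, -0.123, 0.257])]
scene plate_slot [(0.57, [0.584, -0.126, 0.217])]
scene plate_face [(0.68, [0.58, -0.121, 0.17])]
scene hook_mid [(0.93, [0.626, -0.135, 0.158]), (0.42, [0.613, 0.132, -0.002])]
scene catch_mid [(0.59, [0.618, -0.13, 0.133])]
[312.94930425 135.6083717 ] [314.49020554 203.87271375]
```

View pics/crop2.png

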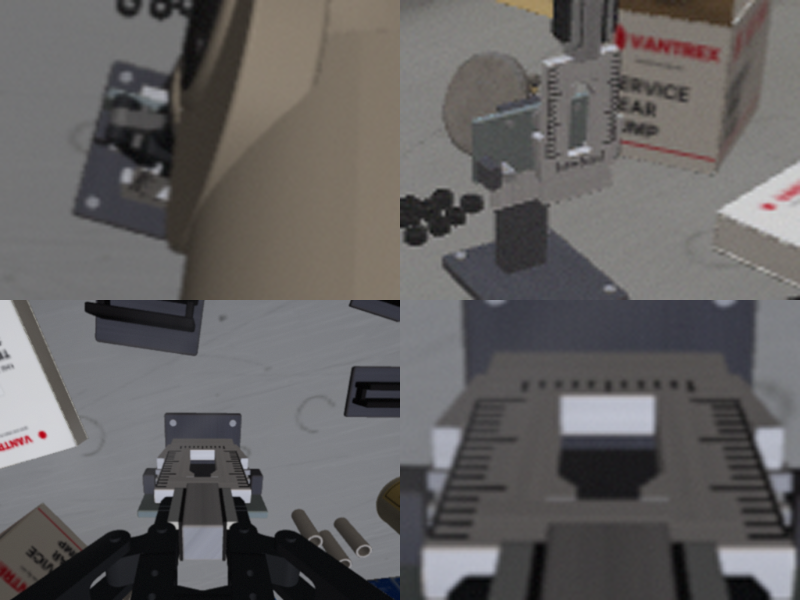

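Top left, the arm hides most of the stand. Top right, the plate is held upright in front of the carriage with its ticks outward and the slot at (575,115). Bottom left, the ears (160–250) are centred between the rollers (146–262). I'll lower 9 mm and advance carefully.

Emit:
apply_moves([
  [[0,0,-0.015,0,0,0,-1],[0.01,-0.003,-0.029,0,0,0,-1],[0.026,-0.007,-0.029,0,0,0,-1],[0.042,-0.012,-0.029,0,0,0,-1],[0.058,-0.016,-0.029,0,0,0,-1]],
])

```text
time: 8.17
tool_pos: [0.5986, -0.1268, 0.2336]
eef_rot: [-0.0, 0.136, 0.991, -0.0]
ft_force: [0.7, -0.7, -2.2]
gripper_width: 0.0194
gripper_force: 78.8
```

Emit:
apply_moves([
  [[0.01,-0.003,0,0,0,0,-1],[0.02,-0.006,0,0,0,0,-1],[0.03,-0.009,0,0,0,0,-1],[0.03,-0.009,0,0,0,0,-1],[0.03,-0.009,0,0,0,0,-1]],
])

```text
time: 8.58
tool_pos: [0.6072, -0.1293, 0.2337]
eef_rot: [0.0, 0.136, 0.991, 0.0]
ft_force: [1.5, 0.9, -2.5]
gripper_width: 0.0193
gripper_force: 78.8
```

Run:
```python
from h import *
c=wcam(); s=ctrl.read_camera('scene')
R=cv2.Rodrigues(np.array(s['rvec'],float))[0]; print('cam',-R.T@np.array(s['tvec']))
for n in('wrist','scene'): pp(n,['plate_grip','plate_slot','plate_face','hook_mid'])
cv2.imwrite('pics/crop3.png',np.hstack([cv2.resize(s['color'][105:180,270:337,::-1],(536,600),interpolation=2),cv2.resize(c['color'][160:335,218:295,::-1],(264,600),interpolation=2)]))
```

```text
cam [0.05702312 0.50212397 0.57294117]
wrist plate_grip [(0.56, [0.608, -0.132, 0.247])]
wrist plate_slot [(0.72, [0.607, -0.132, 0.203])]
wrist plate_face [(0.88, [0.601, -0.129, 0.161])]
wrist hook_mid [(0.94, [0.628, -0.131, 0.158])]
scene plate_grip [(0.55, [0.612, -0.131, 0.244])]
scene plate_slot []
scene plate_face [(0.97, [0.606, -0.129, 0.158])]
scene hook_mid [(0.64, [0.63, -0.132, 0.163])]
```

View pics/crop3.png

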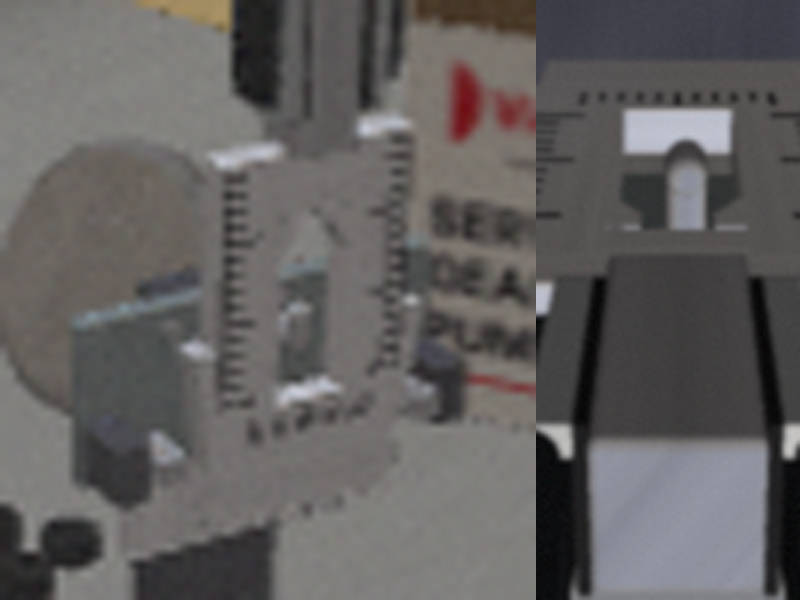

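On the right, the hook tip stands inside the slot at x≈687, with the slot centre at about 680. That puts the plate about 1 mm too far to −y. On the left, the height is good. I'll advance and feel for the carriage face.

Emit:
apply_moves([
  [[0.008,0,0,0,0,0,-1],[0.016,-0.001,0,0,0,0,-1],[0.024,-0.003,0,0,0,0,-1],[0.033,-0.006,0,0,0,0,-1],[0.033,-0.006,0,0,0,0,-1]],
])

```text
time: 9.5
tool_pos: [0.6173, -0.1314, 0.2336]
eef_rot: [0.0, 0.136, 0.991, -0.0]
ft_force: [0.1, -0.5, -3.1]
gripper_width: 0.0191
gripper_force: 78.8
```

Emit:
apply_moves([
  [[0.002,-0.0005,0,0,0,0,-1],[0.004,-0.001,0,0,0,0,-1],[0.006,-0.002,0,0,0,0,-1],[0.008,-0.002,0,0,0,0,-1],[0.01,-0.003,0,0,0,0,-1]],
])

```text
time: 9.92
tool_pos: [0.6199, -0.132, 0.2337]
eef_rot: [-0.0, 0.136, 0.991, -0.0]
ft_force: [0.1, -0.4, -2.1]
gripper_width: 0.019
gripper_force: 78.8
```

Emit:
apply_moves([
  [[0.001,0,0,0,0,0,-1],[0.002,-0.0005,0,0,0,0,-1],[0.003,-0.001,0,0,0,0,-1],[0.004,-0.001,0,0,0,0,-1],[0.005,-0.001,0,0,0,0,-1]],
])

```text
time: 10.33
tool_pos: [0.6214, -0.1324, 0.2337]
eef_rot: [0.0, 0.136, 0.991, -0.0]
ft_force: [-1.1, -0.6, -2.6]
gripper_width: 0.0191
gripper_force: 78.8
```

Emit:
apply_moves([
  [[0.001,0,0,0,0,0,-1],[0.002,-0.0005,0,0,0,0,-1],[0.003,-0.001,0,0,0,0,-1],[0.004,-0.001,0,0,0,0,-1],[0.004,-0.001,0,0,0,0,-1]],
])

```text
time: 10.75
tool_pos: [0.622, -0.1325, 0.2336]
eef_rot: [-0.001, 0.136, 0.991, 0.0]
ft_force: [-5.3, 2.6, -0.3]
gripper_width: 0.0196
gripper_force: 79.2
```

Contact with the carriage face reads about 5 N. I'll back off about 3 mm to the middle of the gap, then lower to just above the catch.

Emit:
apply_moves([
  [[-0.006,0.0015,0,0,0,0,-1],[-0.012,0.003,0,0,0,0,-1],[-0.012,0.003,0,0,0,0,-1],[-0.012,0.003,0,0,0,0,-1],[-0.012,0.003,0,0,0,0,-1]],
])

```text
time: 11.17
tool_pos: [0.6191, -0.1317, 0.2338]
eef_rot: [0.0, 0.136, 0.991, -0.0]
ft_force: [-0.5, 0.8, -2.7]
gripper_width: 0.0192
gripper_force: 78.8
```

Emit:
apply_moves([
  [[0,0,-0.01,0,0,0,-1],[0,0,-0.02,0,0,0,-1],[0,0,-0.03,0,0,0,-1],[0,0,-0.04,0,0,0,-1],[0,0,-0.04,0,0,0,-1]],
])

```text
time: 11.58
tool_pos: [0.619, -0.1313, 0.221]
eef_rot: [-0.0, 0.136, 0.991, 0.0]
ft_force: [1.8, 1.9, -2.5]
gripper_width: 0.0189
gripper_force: 78.7
```

Emit:
apply_moves([
  [[0,0,-0.004,0,0,0,-1],[0,0,-0.008,0,0,0,-1],[0,0,-0.012,0,0,0,-1],[0,0,-0.016,0,0,0,-1],[0,0,-0.02,0,0,0,-1]],
])

```text
time: 12.0
tool_pos: [0.619, -0.1318, 0.2157]
eef_rot: [0.0, 0.136, 0.991, -0.0]
ft_force: [0.7, 1.7, -0.3]
gripper_width: 0.0193
gripper_force: 79.2
```

Emit:
apply_moves([
  [[0,0,-0.004,0,0,0,-1],[0,0,-0.008,0,0,0,-1],[0,0,-0.012,0,0,0,-1],[0,0,-0.016,0,0,0,-1],[0,0,-0.02,0,0,0,-1]],
])

```text
time: 12.42
tool_pos: [0.619, -0.1319, 0.2097]
eef_rot: [0.0, 0.136, 0.991, -0.0]
ft_force: [0.9, 1.6, 1.5]
gripper_width: 0.0187
gripper_force: 79.4
```

Emit:
apply_moves([
  [[0,0,-0.004,0,0,0,-1],[0,0,-0.008,0,0,0,-1],[0,0,-0.012,0,0,0,-1],[0,0,-0.012,0,0,0,-1],[0,0,-0.012,0,0,0,-1]],
])

```text
time: 12.83
tool_pos: [0.6189, -0.1318, 0.2059]
eef_rot: [-0.0, 0.136, 0.991, -0.0]
ft_force: [2.9, 1.2, -2.0]
gripper_width: 0.019
gripper_force: 79.0
```

Emit:
apply_moves([
  [[0,0,-0.003,0,0,0,-1],[0,0,-0.006,0,0,0,-1],[0,0,-0.009,0,0,0,-1],[0,0,-0.012,0,0,0,-1],[0,0,-0.015,0,0,0,-1]],
])

```text
time: 13.25
tool_pos: [0.619, -0.1318, 0.2016]
eef_rot: [0.0, 0.136, 0.991, -0.0]
ft_force: [0.5, 0.7, 2.0]
gripper_width: 0.0189
gripper_force: 79.4
```

Run:
```python
from h import *
o=ctrl.get_obs();print(o['tool_pos'],o['ft_force'],o['torque'],o['effort'])
c=wcam(); s=ctrl.read_camera('scene')
for n in('wrist','scene'): pp(n,['plate_grip','plate_slot','plate_face','hook_mid','catch_mid'])
cv2.imwrite('pics/crop4.png',np.hstack([cv2.resize(s['color'][110:185,270:337,::-1],(536,600),interpolation=2),cv2.resize(c['color'][160:335,218:295,::-1],(264,600),interpolation=2)]))
```

```text
[ 0.61899424 -0.13177146  0.20158802] [0.54914135 0.73138105 1.97348476] [ 0.23879763 -0.42061777  0.06921509] [ 7.23960567e-01 -8.19457483e+01  1.17785624e+01 -4.14469349e+01
  4.48271306e-01  5.47847897e-01 -5.41875337e-02]
wrist plate_grip [(0.96, [0.62, -0.136, 0.216])]
wrist plate_slot [(0.59, [0.62, -0.133, 0.172])]
wrist plate_face [(0.93, [0.616, -0.132, 0.129])]
wrist hook_mid [(0.75, [0.63, -0.133, 0.162])]
wrist catch_mid [(0.6, [0.616, -0.133, 0.13]), (0.6, [0.629, -0.136, 0.002])]
scene plate_grip [(0.68, [0.626, -0.136, 0.216])]
scene plate_slot [(0.63, [0.619, -0.133, 0.174]), (0.55, [0.618, -0.134, 0.128])]
scene plate_face [(0.79, [0.617, -0.135, 0.128]), (0.59, [0.629, -0.132, -0.002]), (0.58, [0.614, 0.134, -0.003])]
scene hook_mid [(0.63, [0.629, -0.131, 0.159])]
scene catch_mid []
```

View pics/crop4.png

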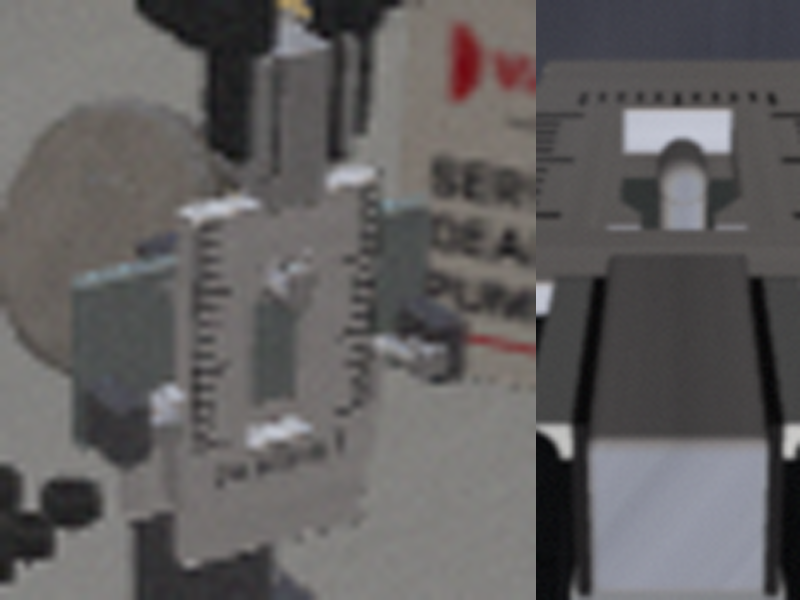

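On the left, the hook shows in the upper slot at (290,272) and the ears are between the rollers. On the right, the hook is centred (685 against 680). There are about 10 mm left, so I'll press on in small steps.

Emit:
apply_moves([
  [[0,0,-0.003,0,0,0,-1],[0,0,-0.006,0,0,0,-1],[0,0,-0.009,0,0,0,-1],[0,0,-0.011,0,0,0,-1],[0,0,-0.011,0,0,0,-1]],
])

```text
time: 14.27
tool_pos: [0.6184, -0.1316, 0.1973]
eef_rot: [-0.001, 0.136, 0.991, -0.0]
ft_force: [5.8, 0.4, -16.3]
gripper_width: 0.0191
gripper_force: 78.4
```

Emit:
apply_moves([
  [[0,0,-0.002,0,0,0,-1],[0,0,-0.004,0,0,0,-1],[0,0,-0.006,0,0,0,-1],[0,0,-0.008,0,0,0,-1],[0,0,-0.008,0,0,0,-1]],
])

```text
time: 14.68
tool_pos: [0.619, -0.1319, 0.1964]
eef_rot: [0.0, 0.136, 0.991, 0.0]
ft_force: [-0.6, 1.3, 1.5]
gripper_width: 0.019
gripper_force: 81.0
```

Emit:
apply_moves([
  [[0,0,0,0,0,0,-1],[0,0,-0.001,0,0,0,-1],[0,0,-0.002,0,0,0,-1],[0,0,-0.002,0,0,0,-1],[0,0,-0.002,0,0,0,-1]],
])

```text
time: 15.1
tool_pos: [0.6191, -0.1319, 0.1961]
eef_rot: [0.0, 0.136, 0.991, 0.0]
ft_force: [-4.6, 0.7, 9.9]
gripper_width: 0.0195
gripper_force: 82.2
```

Run:
```python
from h import *
c=wcam(); s=ctrl.read_camera('scene')
o=ctrl.get_obs();print(o['tool_pos'],o['ft_force'])
for n in('wrist','scene'): pp(n,['plate_grip','plate_slot','hook_mid'])
cv2.imwrite('pics/crop5.png',np.hstack([cv2.resize(s['color'][110:185,270:337,::-1],(536,600),interpolation=2),cv2.resize(c['color'][160:335,218:295,::-1],(264,600),interpolation=2)]))
```

```text
[ 0.61906448 -0.13192166  0.19615537] [-3.29771563  1.09744852  9.57285511]
wrist plate_grip [(0.79, [0.616, -0.135, 0.209])]
wrist plate_slot [(0.82, [0.621, -0.135, 0.166])]
wrist hook_mid [(0.87, [0.629, -0.133, 0.159])]
scene plate_grip [(0.97, [0.625, -0.133, 0.211])]
scene plate_slot [(0.82, [0.621, -0.135, 0.164])]
scene hook_mid [(0.96, [0.628, -0.134, 0.158]), (0.15, [0.619, -0.131, 0.167])]
```

View pics/crop5.png

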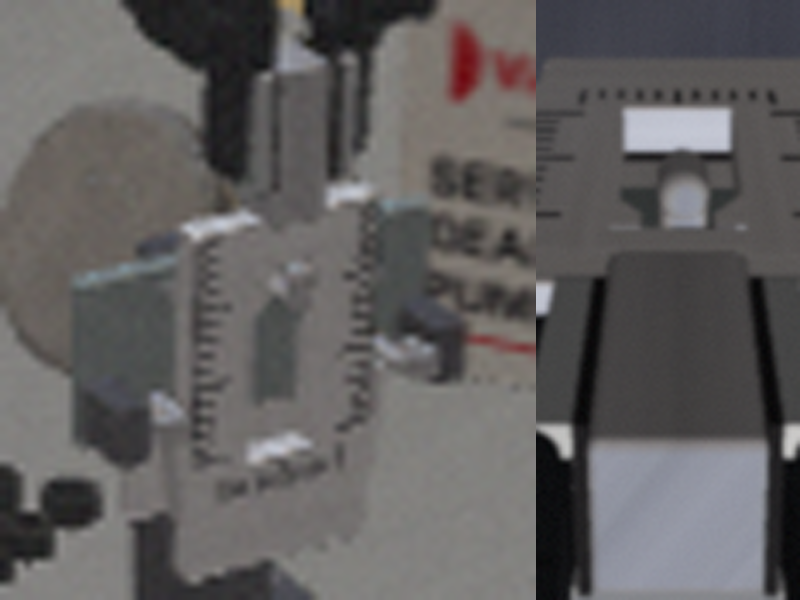

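Left: the hook sits at the slot's apex (292,275) and the ear's step is just under the roller at (165,408). The −16 N pull followed by a firm rise suggests the catch snapped and the plate is home. I'll ease off and test with a tiny upward pull.

Emit:
apply_moves([
  [[0,0,0.002,0,0,0,-1],[0,0,0.003,0,0,0,-1],[0,0,0.003,0,0,0,-1],[0,0,0.003,0,0,0,-1],[0,0,0.003,0,0,0,-1]],
])

```text
time: 15.92
tool_pos: [0.619, -0.1318, 0.1963]
eef_rot: [0.0, 0.136, 0.991, -0.0]
ft_force: [-1.2, 0.6, 3.9]
gripper_width: 0.0189
gripper_force: 81.0
```

Emit:
apply_moves([
  [[0,0,0.002,0,0,0,-1],[0,0,0.003,0,0,0,-1],[0,0,0.003,0,0,0,-1],[0,0,0.003,0,0,0,-1],[0,0,0.003,0,0,0,-1]],
])

```text
time: 16.33
tool_pos: [0.6188, -0.1317, 0.1967]
eef_rot: [-0.0, 0.136, 0.991, -0.0]
ft_force: [0.4, -1.0, -7.6]
gripper_width: 0.0188
gripper_force: 79.7
```

The upward pull met −7.6 N within 0.4 mm, so the catch is closed over the ears. I'll seat the plate lightly again and let go.

Emit:
apply_moves([
  [[0,0,-0.001,0,0,0,-1],[0,0,-0.003,0,0,0,-1],[0,0,-0.004,0,0,0,-1],[0,0,-0.004,0,0,0,-1],[0,0,-0.004,0,0,0,-1]],
])

```text
time: 16.75
tool_pos: [0.619, -0.1318, 0.1963]
eef_rot: [0.0, 0.136, 0.991, 0.0]
ft_force: [-2.6, 1.1, 4.3]
gripper_width: 0.0193
gripper_force: 81.2
```

Emit:
apply_moves([
  [[0,0,0,0,0,0,0.2],[0,0,0,0,0,0,0.2],[0,0,0,0,0,0,0.2],[0,0,0,0,0,0,0.2],[0,0,0,0,0,0,0.2]],
])

```text
time: 17.17
tool_pos: [0.619, -0.1318, 0.1959]
eef_rot: [0.0, 0.136, 0.991, -0.0]
ft_force: [-0.2, -0.2, -0.0]
gripper_width: 0.0512
gripper_force: 0.0
```

Emit:
apply_moves([
  [[0,0,0,0,0,0,0.2],[0,0,0.03,0,0,0,0.2],[0,0,0.1,0,0,0,0.2],[0,0,0.2,0,0,0,0.2],[0,0,0.3,0,0,0,0.2]],
])

```text
time: 17.58
tool_pos: [0.6185, -0.1319, 0.2872]
eef_rot: [-0.001, 0.136, 0.991, -0.0]
ft_force: [0.2, 0.6, 1.1]
gripper_width: 0.0513
gripper_force: 0.0
```

Emit:
apply_moves([
  [[-0.06,0,0,0,0,0,0.2],[-0.14,0.04,0.02,0,0,0,0.2],[-0.22,0.08,0.04,0,0,0,0.2],[-0.3,0.12,0.06,0,0,0,0.2],[-0.3,0.12,0.06,0,0,0,0.2]],
])

```text
time: 18.0
tool_pos: [0.5262, -0.0944, 0.3057]
eef_rot: [0.0, 0.135, 0.991, 0.001]
ft_force: [1.7, -0.4, 1.1]
gripper_width: 0.0511
gripper_force: 0.0
```

Run:
```python
from h import *
c=wcam(); s=ctrl.read_camera('scene'); t=ctrl.read_camera('top')
for n in('wrist','scene','top'): pp(n,['plate_grip','plate_slot','plate_face','hook_mid'])
cv2.imwrite('pics/crop6.png',np.hstack([cv2.resize(s['color'][100:200,255:322,::-1],(402,600),interpolation=2),cv2.resize(c['color'][:,:,::-1],(398,600))]))
```

```text
wrist plate_grip [(0.74, [0.616, -0.133, 0.166]), (0.63, [0.619, -0.136, 0.211]), (0.18, [0.614, 0.134, 0.001])]
wrist plate_slot [(0.65, [0.621, -0.135, 0.166])]
wrist plate_face [(0.66, [0.614, -0.133, 0.124])]
wrist hook_mid [(0.72, [0.63, -0.134, 0.159]), (0.71, [0.616, -0.132, 0.125]), (0.66, [0.796, 0.16, 0.04])]
scene plate_grip [(0.58, [0.625, -0.134, 0.208])]
scene plate_slot [(0.94, [0.619, -0.136, 0.168])]
scene plate_face [(0.61, [0.617, -0.132, 0.124])]
scene hook_mid []
top plate_grip []
top plate_slot [(0.48, [0.617, 0.13, -0.004])]
top plate_face [(0.36, [0.616, -0.131, 0.122])]
top hook_mid []
```

View pics/crop6.png

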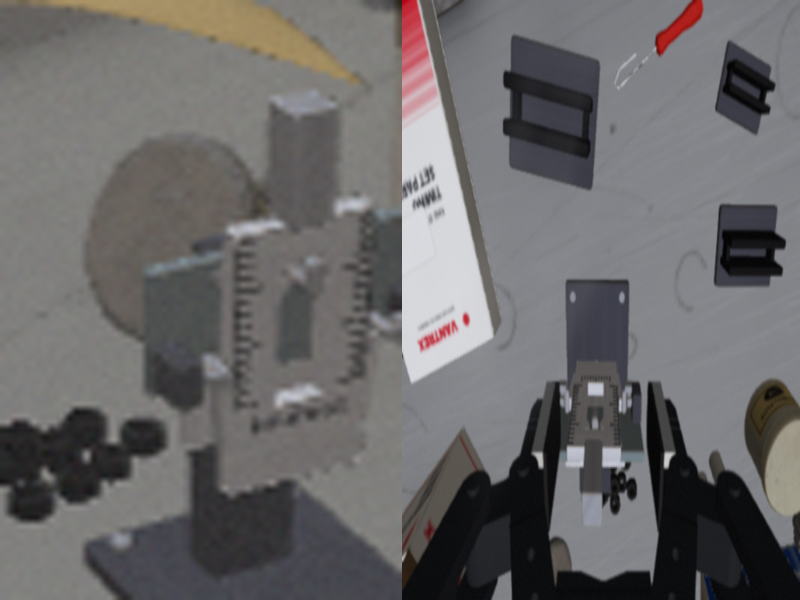

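The plate hangs released on the hook with its ticks outward. The hook is at the slot apex (305,268 on the left), the other bench items are undisturbed, and the gripper is clear.

```bash
python3 -c "
from bench import ctrl
print(ctrl.job_done())"
```

```text
the job is handed in; nothing more can be done
None
```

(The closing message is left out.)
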